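# Clamp the meter register and press its cover home

### The job

Crank the clamp's handle clockwise until the jaw has slid up and grips the white register firmly against the fixed jaw. Then press the register's cocked cover down until it sits level all round, and let go of everything; leave the other things on the counter where they are.

Things in the scene. Friction and masses are not known exactly. Their poses are not given: they have to be found in the camera images.
- clamp: Grey steel clamp fixture, fixed to the counter; base plate 130 mm (x) by 400 mm (y), 20 mm thick. Origin at the counter surface beneath the crank; z up, x to its far side, y along the jaw's travel from the crank towards the fixed jaw.
- lamp (a point): Middle of the lamp bar (26 mm thick, 190 mm long along the fixture's x; its post rises 120 mm farther along +x) 320 mm above the counter, over the high half of the crank's circle. A vertical gripper on the knob would strike it there: hold the knob along the leaning spindle, gripper leaning away from the jaws, to the fixture's -y side.
- spindle (a point): Point on the crank's axis, in the plane in which the knob's centre circles. Its z axis is the spindle, leaning 27 degrees from vertical towards the fixture's -y end (away from the jaws); its x axis is the fixture's x; its y axis points to the high side of the knob's circle, next to the jaws.
- knob_center (a point): Centre of the crank's black round knob: 26 mm thick, 50 mm long, parallel to the spindle, 60 mm from its axis. It spins freely on its pin, so it can be carried round without turning the hand. Its foot is 25 mm below this point, 2 mm above a steel arm 24 mm wide; the flat hub is no higher than the arm. z axis: along the spindle, outwards.
- crank (a joint): Crank angle, rad, 0 to 6.0, growing clockwise seen from above. About the spindle's z, counter-clockwise from its y axis, the knob stands at 3.6 rad minus this value. The jaw moves 14 mm per rad. Takes about 5 N at the knob (more if pulled off its circle), stays where left, and stops hard when the register is clamped (about 5.4 rad).
- jaw: Moving steel jaw, 100 mm (x) by 28 mm (y) by 48 mm high, sliding along the fixture's +y. Origin in its clamping face, at the plate's top; the face looks along +y.
- fixed_jaw: Fixed steel jaw, 100 by 30 by 48 mm, at the fixture's +y end. Origin in its clamping face, which looks along -y, at the plate's top.
- register: The white polymer register to be clamped: a drum of 84 mm diameter and 63 mm height, about 0.55 kg, standing loose on the plate between the jaws, which push it along the plate. Origin at the centre of its underside, z up; its x axis points to the side where its cover stands open.
- cover (a joint): Tilt, rad, of the register's round white cover (88 mm diameter, 12 mm thick): 0 = level, seated. It starts cocked: caught low at the register's -x edge, where it pivots, raised at the +x edge. Stays where left; pressing the raised half takes 3 to 6 N. Seated, its top is 75 mm above the register's underside.
- cover_center (a point): Centre of the cover's top face; axes tilt with the cover, x towards the raised edge.
- cover_high_edge (a point): Point of the cover's top face near its raised edge, 42 mm along x from cover_center.
- spare_register: Bystander: another white register with its cover seated, 84 to 88 mm diameter, 75 mm high, standing on the counter. Origin at the centre of its underside.
- check_valve: Bystander: blue plastic check valve lying on the counter, 125 mm long, 55 to 68 mm high. Origin on its underside.
- tailpiece: Bystander: brass tailpiece standing on its 42 mm nut, 85 mm high. Origin at the centre of its underside.
- stopwatch: Bystander: chrome stopwatch lying flat, 68 mm diameter, 16 mm thick. Origin at the centre of its underside.
- screwdriver: Bystander: screwdriver with a black handle, lying on the counter to the robot's right. Origin on its underside.
Not all that is in view belongs to the job. What is shaped like the register but brown is not meant.

How it is judged (in metres and radians):
On the way, in this order (a step that is already met when the one before it is completed fails the run):
1. the register is clamped: both jaws press on it (contact force between each of jaw, fixed_jaw and register above 6 N), for 0.2 s.
2. the cover is pressed level (value of joint cover below 0.035 rad), for 0.2 s.
At the end, for the whole second after the job is handed in: The register stands upright (within 3 degrees) and at rest, gripped between both jaws with more than 4 N on each, and its cover is level to within 0.035 rad (about 3 mm at the edge) (contact force between each of jaw, fixed_jaw and register above 4 N and value of joint cover below 0.035 rad and angle between register's own z axis and vertical below 0.05 rad and linear speed of register below 0.01 m/s); the robot touches nothing.
It fails at once if a bystander (spare register, check valve, tailpiece, stopwatch or screwdriver) is shifted by more than 30 mm (distance of any of spare_register, check_valve, tailpiece, stopwatch, screwdriver from where it was at the start of the episode above 0.03 m).
It also fails if it takes over 67 s, if anything falls off the work surface, if the arm or the gripper's body presses on something with over 40 N, if the wrist force passes 120 N, or if a joint passes its speed limit or range.

### The arm

A 6-joint arm with a two-finger parallel gripper is mounted at the origin on the work surface. World frame = base frame: x ahead of the robot, y to its left, z up, the work surface at z = 0. Lengths are in mm, angles in rad, forces in N, time in s.
With the tool pointing down it reaches from about 325 to 850 mm from the base axis. Payload 4.4 kg.
Tool frame: the origin (TCP) lies at the very end of the fingers, on their centre line; the grasp point (between the pads) lies 19 mm behind it (env.grip_depth is the distance from the TCP to the grasp point, in mm); z points along the fingers, y is the direction in which the jaws open and shut (so a half turn about z gives the same grasp; the last joint's range is limited). The gripper opens to 94 mm and grips with 3 to 60 N. Pads are 16 mm wide; open, the fingers measure 119 mm over their backs; the gripper's body (75 mm by 177 mm) begins 78 mm behind the grasp point.
Start: joints at [-1.407, 0.207, 1.542, -0, 1.393, -0.15], TCP at [178.023, -546.75, 205.447] pointing down, gripper open.
Joint ranges: [-2.73, 2.73], [-0.86, 2.22], [0.23, 2.46], [-1.11, 4.25], [0.08, 2.63], [-2.82, 2.82]. Speed limits (rad/s): [2.79, 2.79, 3.14, 3.14, 3.14, 3.14].

### API

Orientations are given as a 3x3 rotation matrix whose columns are the frame's x, y, z axes.
In Python, from cell import env, optics gives the robot as it stands.
- The arm moves only by the shell command python3 -m creep 'ROWS' [FORCE]. ROWS is JSON, one flat list of numbers, 7 for each row, row after row: the opening, from 0 (shut) to 1 (fully open), then the shift along the tool's x, y, z in m, then the turn, a rotation vector about the tool's x, y, z in degrees. A call has 1 to 5 rows; each row shifts and turns the pose as measured when the row begins, along the tool's axes as they then stand; what a row does not reach is not made up. A row lasts 1/8 s, in which the tool goes at most 62.5 mm and 10.7 degrees, less where a joint would pass 70% of its speed; a pose out of reach is approached as far as the arm can. A call is refused whole if a number of a shift passes 0.0625 or a number of a turn 10.7, either way. A call with a gripper value outside its range is refused whole. The fingers move at their own pace and stop on an object; FORCE is the grip in N (left out, the last holds). Time passes only in rows, so rows that do not move let the fingers close. It gives the time, the measured TCP pose, the force and the opening at its end, in the units of the state.
- env.get_obs(): the state, without advancing time (a new reading comes with each control period).
- optics.capture(name): name is "scene" or "top" or "wrist"; returns a dict with "image" (400x640x3 uint8, blue, green, red), "K" (3x3 intrinsics, pixels), "rvec" (rotation vector, rad) and "tvec" (3), from world to camera coordinates, as OpenCV has them; the wrist camera has in their place "T_tool_cam" (4x4, takes a point from camera to tool coordinates, whose origin is the TCP and whose axes are the flange's). Camera axes: x right, y down, z forward; pixel columns grow to the right and rows downward; lengths in mm; the calibration is good to about 2 mm. A picture is of the moment at which its call begins: read the wrist's pose just before it. There is no depth.
- env.close_job(): hands the job in, once; it reports no verdict.
The state is a dict: "clock": time; "q": joint angles; "joint_vel": joint speeds; "effort": joint torques, N m; "position": TCP position; "eef_rot": TCP orientation; "ft_force": force on the tool from outside, world axes, zero at the start; "torque": the same for the moment, N m; "width": finger opening in mm.
Only numpy, scipy, OpenCV 4.12 (cv2) and the standard library are available. Lean on these libraries where they do the work, as an engineer would, in place of code of your own. Each camera call takes 0.05 s, during which the arm holds its last target.

## Working session

There is one attempt and no reset: what is moved stays moved. The work goes in short steps, Python scripts to look and compute and a shell command to move; the robot and the scene stay as the last step left them, time stands still between calls to the robot, and variables do not carry over. Pictures are saved under pics/ and viewed, and the job is handed in when it is done.

```bash
ls; mkdir -p pics
python3 - <<'E'
from cell import env, optics
import cv2,numpy as np
o=env.get_obs(); print({k:np.round(v,3).tolist() for k,v in o.items()})
for n in ["scene","top","wrist"]:
    c=optics.capture(n); cv2.imwrite(f"pics/{n}0.png",c["image"])
    print(n,{k:np.round(v,4).tolist() for k,v in c.items() if k!="image"})
E
```

```text
pics
{'clock': 0.0, 'q': [-1.406, 0.207, 1.543, 0.0, 1.393, -0.15], 'joint_vel': [-0.0, 0.001, -0.001, 0.0, -0.002, 0.0], 'effort': [-0.0, -37.088, -28.141, 0.07, 0.036, -0.0], 'position': [177.895, -545.929, 204.306], 'eef_rot': [[0.951, 0.31, -0.0], [0.31, -0.951, 0.002], [0.0, -0.002, -1.0]], 'ft_force': [-0.72, 0.086, 0.441], 'torque': [0.026, 0.018, 0.012], 'width': 94.228}
scene {'K': [[494.759, 0.0, 321.1001], [0.0, 494.759, 200.7865], [0.0, 0.0, 1.0]], 'rvec': [1.9958, 1.1802, -0.5918], 'tvec': [-237.7604, -183.0732, 1859.7484]}
top {'K': [[469.4855, 0.0, 318.3059], [0.0, 469.4855, 198.8658], [0.0, 0.0, 1.0]], 'rvec': [2.1619, -2.1133, 0.1458], 'tvec': [-47.7382, 607.6387, 1578.7939]}
wrist {'K': [[340.5455, 0.0, 319.6546], [0.0, 340.5455, 199.8488], [0.0, 0.0, 1.0]], 'T_tool_cam': [[-0.0012, -0.9633, -0.2684, 79.528], [1.0, -0.0007, -0.0021, -0.7982], [0.0018, -0.2684, 0.9633, -178.6859], [0.0, 0.0, 0.0, 1.0]]}
```

View pics/scene0.png

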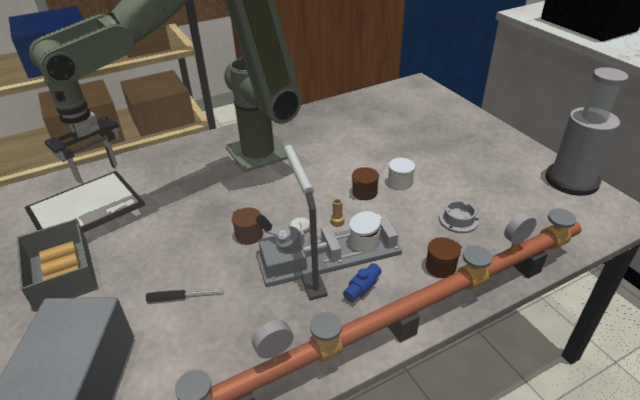

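View pics/top0.png

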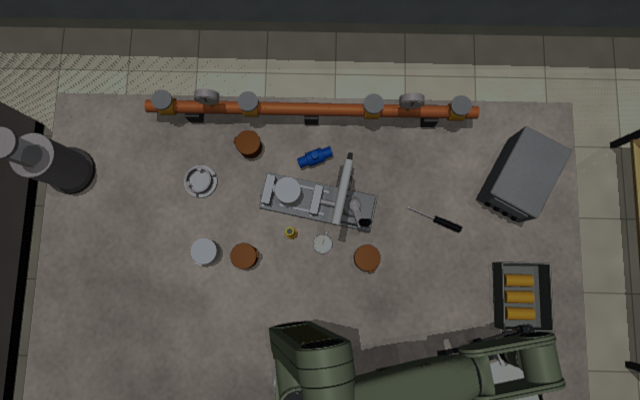

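View pics/wrist0.png

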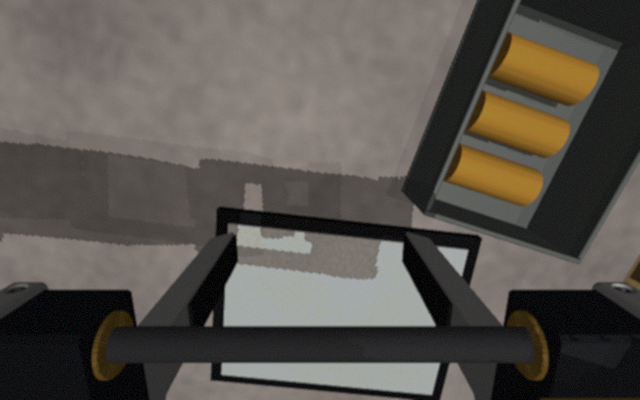

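Top view: the clamp runs from the crank and black knob near (362,212) to the fixed jaw at (268,190), with a white register at (288,190) between the jaws. There is another white one loose at (203,251). The brown ones at (248,144), (244,256) and (367,258) are not meant. The one in the clamp, with the cocked cover, fits the description. I'll confirm it in enlarged crops.

Run:
```python
import cv2
t=cv2.imread("pics/top0.png")[140:270,190:400]; cv2.imwrite("pics/topc.png",cv2.resize(t,None,fx=3.8,fy=3.8,interpolation=cv2.INTER_CUBIC))
t=cv2.imread("pics/scene0.png")[130:310,220:430]; cv2.imwrite("pics/scenec.png",cv2.resize(t,None,fx=3.3,fy=3.3,interpolation=cv2.INTER_CUBIC))
```

```text
(no output)
```

View pics/topc.png

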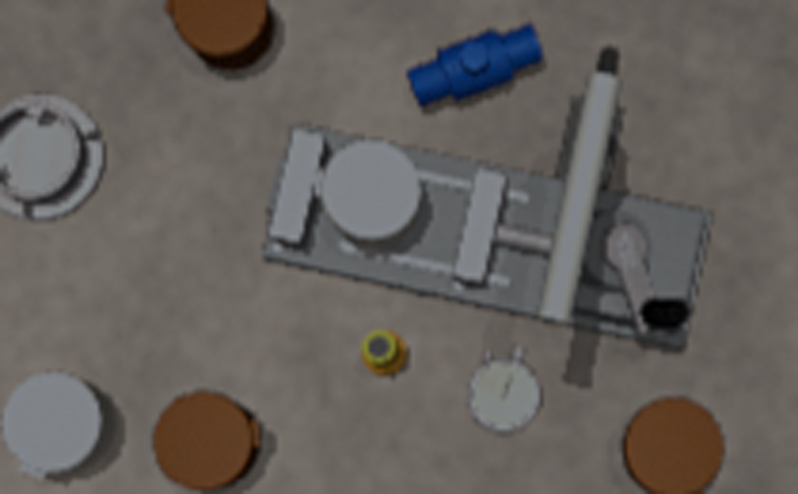

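View pics/scenec.png

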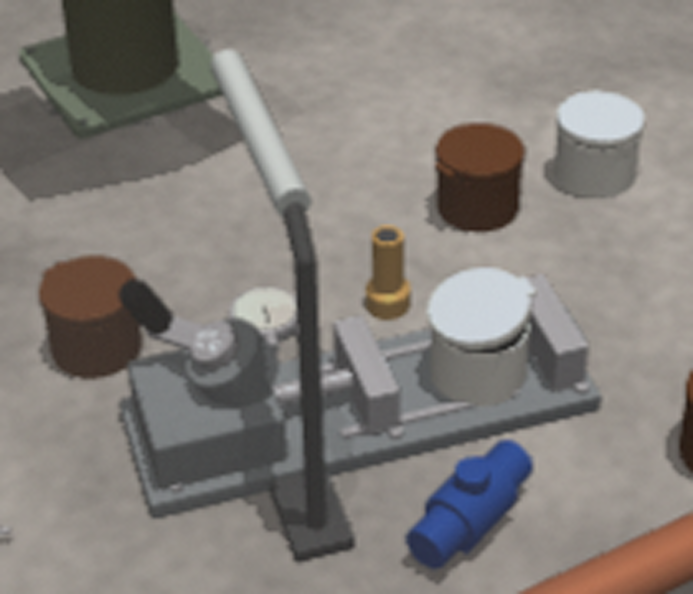

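The register in the clamp has its cover cocked, with the gap at about scene crop (510,345). That confirms it as the target. Next I need sharper crops for measuring.

```bash
cat > h.py <<'E'
import cv2,numpy as np
from scipy.optimize import least_squares
CAM={"scene":dict(K=[[494.759,0,321.1001],[0,494.759,200.7865],[0,0,1]],r=[1.9958,1.1802,-0.5918],t=[-237.7604,-183.0732,1859.7484]),
"top":dict(K=[[469.4855,0,318.3059],[0,469.4855,198.8658],[0,0,1]],r=[2.1619,-2.1133,0.1458],t=[-47.7382,607.6387,1578.7939])}
def proj(cam,P):
    c=CAM[cam]; return cv2.projectPoints(np.float64(P).reshape(-1,3),np.float64(c["r"]),np.float64(c["t"]),np.float64(c["K"]),None)[0].reshape(-1,2)
def ray(cam,uv):
    c=CAM[cam];R=cv2.Rodrigues(np.float64(c["r"]))[0]
    d=R.T@np.linalg.inv(np.float64(c["K"]))@np.array([*uv,1.]); return -R.T@np.float64(c["t"]),d/np.linalg.norm(d)
def onz(cam,uv,z):
    o,d=ray(cam,uv); return o+d*(z-o[2])/d[2]
def tri(rays):
    A=sum(np.eye(3)-np.outer(d,d) for o,d in rays); b=sum((np.eye(3)-np.outer(d,d))@o for o,d in rays)
    p=np.linalg.solve(A,b); return p,[float(np.linalg.norm(np.cross(p-o,d))) for o,d in rays]
def crop(img,x0,y0,x1,y1,s,out,step=10):
    t=cv2.resize(img[y0:y1,x0:x1],None,fx=s,fy=s,interpolation=cv2.INTER_CUBIC)
    for x in range(-(-x0//step)*step,x1,step):
        cv2.line(t,(int((x+.5-x0)*s),0),(int((x+.5-x0)*s),6),(0,255,255),1); cv2.putText(t,str(x),(int((x+.5-x0)*s)-10,18),0,.4,(0,255,255),1)
    for y in range(-(-y0//step)*step,y1,step):
        cv2.line(t,(0,int((y+.5-y0)*s)),(6,int((y+.5-y0)*s)),(0,255,255),1); cv2.putText(t,str(y),(8,int((y+.5-y0)*s)+4),0,.4,(0,255,255),1)
    cv2.imwrite(out,t)
E
python3 - <<'E'
from h import *
t=cv2.convertScaleAbs(cv2.imread("pics/top0.png"),alpha=1.5,beta=20);s=cv2.convertScaleAbs(cv2.imread("pics/scene0.png"),alpha=1.2,beta=10)
crop(t,255,145,385,240,6,"pics/t1.png");crop(s,250,140,410,240,5,"pics/s1.png");crop(s,245,185,405,305,5,"pics/s2.png")
E
```

```text
(no output)
```

View pics/t1.png

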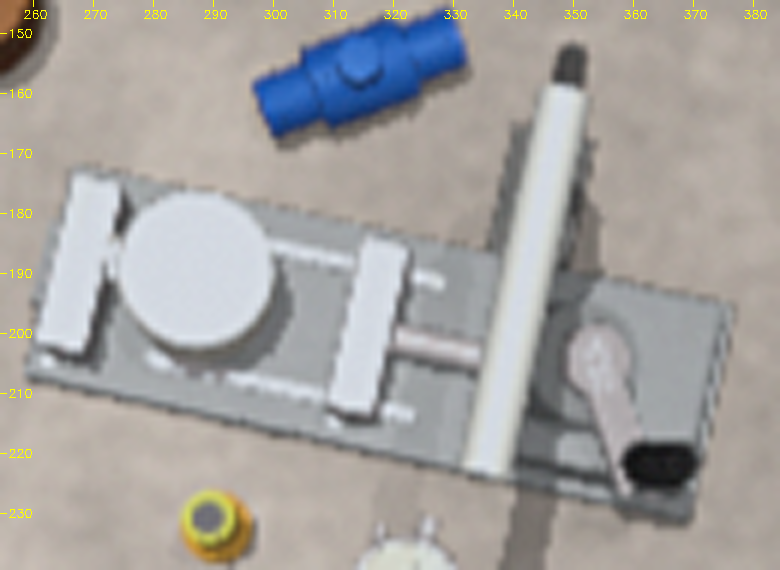

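View pics/s2.png

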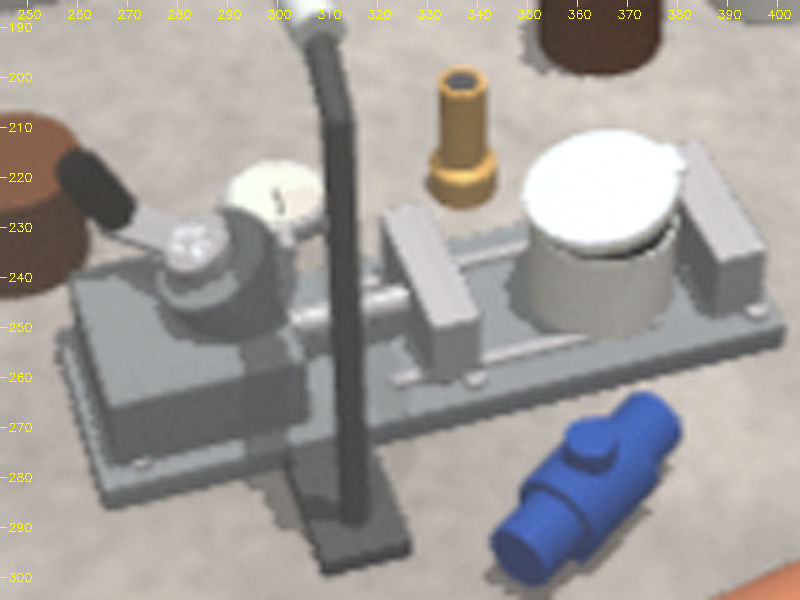

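Run:
```python
from h import *
for c in CAM: print(c,ray(c,(320,200)))
pc={"top":[((267,172.5),1,1),((259,207.5),-1,1),((369,231),-1,-1),((377,195.5),1,-1)]}
def f(p):
    x,y,a=p; ex=np.array([np.cos(a),np.sin(a)]);ey=np.array([-np.sin(a),np.cos(a)]);r=[]
    for uv,sx,sy in pc["top"]:
        P=np.r_[np.array([x,y])+ex*65*sx+ey*200*sy,20]; r+=list(proj("top",P)[0]-uv)
    return r
s=least_squares(f,[550,0,-.2]); print(s.x,np.round(s.fun,1))
np.save("plate.npy",s.x)
k,e=tri([ray("top",(364.5,221.5)),ray("scene",(264,222.5))]);print("knob",k,e)
h,e2=tri([ray("top",(354,204)),ray("scene",(283,232))]);print("hub",h,e2)
a=s.x[2]
R=np.array([[np.cos(a),-np.sin(a),0],[np.sin(a),np.cos(a),0],[0,0,1]]);
F=lambda P: R.T@(np.array(P)-[*s.x[:2],0])
print("in plate frame knob",F(k),"hub",F(h))
print("jaw top edge",[F(onz("top",u,68)) for u in [(322.5,185),(317,214),(314.5,184),(309,213)]])
print("fixed jaw",[F(onz("top",u,68)) for u in [(274.5,175),(268,204),(267,174),(260.5,202)]])
print("cover",[F(onz("top",u,95)) for u in [(286.5,190.5)]])
print("stopw",onz("top",(323,244),16),"tail",onz("top",(290,232),60),"spare",onz("top",(203,251),75))
print("lamp",[F(onz("top",u,320)) for u in [(349,159),(335.5,222)]])
```

```text
scene (array([1500.92994412, -510.18563603, 1017.65899755]), array([-0.69496889,  0.35486621, -0.62537047]))
top (array([ 367.22536671,  -57.97387403, 1651.02345959]), array([ 0.14630333,  0.01115645, -0.98917686]))
[ 6.03156944e+02 -3.17280916e+01 -1.89321884e-01] [-0.5 -0.5 -0.9  0.   1.1  0.5  0.3 -0.1]
knob [ 525.04033144 -186.14922022  130.23050202] [0.891847343775044, 0.8918473437750795]
hub [ 581.62847538 -153.47577864  125.70798481] [1.0626591274897914, 1.0626591274897328]
in plate frame knob [ -47.65986497 -166.36293868  130.23050202] hub [   1.76825542 -123.62381453  125.70798481]
jaw top edge [array([52.37837295, -6.00504127, 68.        ]), array([-49.27009087,  -8.74846352,  68.        ]), array([50.04448673, 21.53174635, 68.        ]), array([-51.63508345,  18.53556834,  68.        ])]
fixed jaw [array([ 51.98641793, 162.79650941,  68.        ]), array([-50.8203738 , 161.83147598,  68.        ]), array([ 50.00217319, 188.85832619,  68.        ]), array([-49.48412153, 188.44442015,  68.        ])]
cover [array([  3.90328212, 107.35664103,  95.        ])]
stopw [454.91236373 -53.50463249  16.        ] tail [490.56456723  59.22607587  60.        ] spare [419.1568957 347.512606   75.       ]
lamp [array([ 98.97281979, -75.32498144, 320.        ]), array([-88.85961428, -74.83886532, 320.        ])]
```

Geometry agrees: the jaw gap of 142 mm less 84 mm needs about 4.1 rad. The knob radius comes out at 61 mm, the plane offset at 4 mm and the crank at about 1.4 rad. I'll start moving and collect poses for a kinematic model.

```bash
cat > st.py <<'E'
from cell import env
import numpy as np,json
o=env.get_obs()
json.dump({k:np.asarray(v).tolist() for k,v in o.items()},open("log.jsonl","a"));open("log.jsonl","a").write("\n")
print("t",round(float(o["clock"]),2),"q",np.round(o["q"],3).tolist(),"F",np.round(o["ft_force"],1).tolist(),"p",np.round(o["position"],1).tolist(),"w",round(float(o["width"]),1))
E
python3 st.py
python3 -m creep '[1,0.043,-0.012,-0.0125,0,0,0,1,0.043,-0.012,-0.0125,0,0,0,1,0.043,-0.012,-0.0125,0,0,0,1,0.043,-0.012,-0.0125,0,0,0,1,0.043,-0.012,-0.0125,0,0,0]'
python3 st.py
```

```text
t 0.15 q [-1.406, 0.207, 1.543, 0.0, 1.394, -0.15] F [-0.8, -0.1, -0.5] p [177.9, -546.1, 204.6] w 94.1
clock: 0.78
position: [365.7, -419.7, 265.2]
eef_rot: [[0.953, 0.302, -0.003], [0.302, -0.953, 0.008], [-0.0, -0.009, -1.0]]
ft_force: [-0.7, -0.3, 0.2]
width: 94.1
t 0.78 q [-1.011, 0.133, 1.504, 0.002, 1.513, 0.253] F [-0.7, -0.3, 0.2] p [365.7, -419.7, 265.2] w 94.1
```

```bash
cat > kin.py <<'E'
import numpy as np
from scipy.spatial.transform import Rotation as Ro
from scipy.optimize import least_squares
def fk(q,L):
    L1,L2,h,d,a1,a2=L; y=lambda t:Ro.from_euler("y",t).as_matrix(); z=lambda t:Ro.from_euler("z",t).as_matrix()
    R1=z(q[0]);R2=R1@y(q[1]);R3=R2@y(q[2])
    p=R1@[a1,0,h]+R2@[0,0,L1]+R3@[a2,0,L2]
    R=R3@z(q[3])@y(q[4])@z(q[5])
    p=p+R@[0,0,d]
    return p,R@z(np.pi/2)
LO=np.array([-2.73,-.86,.23,-1.11,.08,-2.82]);HI=-np.array([-2.73,-2.22,-2.46,-4.25,-2.63,-2.82])
def ik(p,R,L,q0):
    def f(q):
        P,Q=fk(q,L); return np.r_[(P-p)/100,Ro.from_matrix(Q@R.T).as_rotvec()]
    s=least_squares(f,np.clip(q0,LO+.01,HI-.01),bounds=(LO,HI)); return s.x,np.linalg.norm(s.fun)
E
python3 - <<'E'
from kin import *
a=-.185;c=np.radians(27)
Rf=Ro.from_euler("z",a).as_matrix()
n=Rf@[0,-np.sin(c),np.cos(c)];sy=Rf@[0,np.cos(c),np.sin(c)];sx=Rf@[1,0,0]
for d in (200,300,400):
  L=[336,513,-33+d,d,0,0]
  for sgn in (1,-1):
    x=sgn*sy;z=-n;R=np.c_[x,np.cross(z,x),z]
    best=None
    for q4 in (-1,0,1,2,3,4):
      for q6 in (-2.5,0,2.5):
        q,e=ik(np.array([525,-186,130.]),R,L,[-.3,.2,1.5,q4,1.4,q6])
        if best is None or e<best[1]-1e-4: best=(q,e)
    print(d,sgn,np.round(best[0],2),round(best[1],3))
E
```

```text
200 1 [-0.5   0.3   1.63  0.46  1.39 -0.44] 0.0
200 -1 [-0.5   0.3   1.63  0.46  1.39  2.71] 0.0
300 1 [-0.57  0.35  1.59  0.44  1.41 -0.5 ] 0.0
300 -1 [-0.57  0.35  1.59  0.44  1.41  2.64] 0.0
400 1 [-0.64  0.41  1.53  0.43  1.43 -0.56] 0.0
400 -1 [-0.64  0.41  1.53  0.43  1.43  2.58] 0.0
```

Run:
```python
from kin import *
from cell import env
a=-.185;c=np.radians(30)
Rf=Ro.from_euler("z",a).as_matrix()
R0=env.get_obs()["eef_rot"];p=np.array([366,-420,265.])
x=-Rf@[0,np.cos(c),np.sin(c)];z=-Rf@[0,-np.sin(c),np.cos(c)];Rt=np.c_[x,np.cross(z,x),z]
rv=Ro.from_matrix(R0.T@Rt).as_rotvec(degrees=True);print(rv,np.linalg.norm(rv))
# split: first about tool z then tilt
for zz in (-100,-120,-130): print(zz, Ro.from_matrix(Ro.from_euler("z",zz,degrees=True).as_matrix().T@R0.T@Rt).as_rotvec(degrees=True))
L=[336,513,267,300,0,0]
q=np.array([-1.011,.133,1.504,0,1.513,.253])
for k in range(0,13,2):
    R=R0@Ro.from_rotvec(rv*k/12,degrees=True).as_matrix(); q,e=ik(p,R,L,q); print(k,np.round(q,2),round(e,3))
ex=Rf@[1,0,0];
S=np.array([603.16,-31.73,0])+Rf@[1.8,-135.9,149.8]
c=np.radians(27);sy=Rf@[0,np.cos(c),np.sin(c)]
for t in np.linspace(2.2,-1.8,6):
    P=S+60*(-np.sin(t)*ex+np.cos(t)*sy)+z*19; 
    q,e=ik(P,Rt,L,q); print(round(t,2),np.round(P),np.round(q,2),round(e,3))
```

```text
[ 30.53616593 -17.93997084 115.06875776] 120.39567681384055
-100 [ -36.29464835  -12.89953781 -137.89682206]
-120 [ -31.1768633   -17.6863176  -118.67028493]
-130 [ -28.60923265  -19.71099524 -109.01176102]
0 [-0.86  0.14  1.5   0.    1.51  0.41] 0.0
2 [-0.86  0.23  1.4   0.01  1.62  0.74] 0.0
4 [-0.88  0.32  1.3   0.04  1.72  1.06] 0.0
6 [-0.91  0.39  1.23  0.1   1.81  1.38] 0.0
8 [-0.95  0.44  1.18  0.18  1.86  1.7 ] 0.0
10 [-0.99  0.47  1.17  0.27  1.89  2.02] 0.0
12 [-1.03  0.46  1.19  0.35  1.88  2.33] 0.0
2.2 [ 528. -178.  117.] [-0.58  0.38  1.59  0.49  1.41  2.61] 0.0
1.4 [ 525. -136.  138.] [-0.52  0.29  1.66  0.5   1.4   2.67] 0.0
0.6 [ 556. -107.  156.] [-0.45  0.31  1.6   0.51  1.4   2.75] 0.0
-0.2 [ 603. -107.  160.] [-0.42  0.43  1.45  0.51  1.42  2.79] 0.0
-1.0 [ 637. -137.  148.] [-0.44  0.56  1.29  0.51  1.45  2.78] 0.0
-1.8 [ 637. -179.  127.] [-0.49  0.64  1.23  0.5   1.46  2.73] 0.0
```

```bash
python3 -m creep '[1,0,0,0,2.5,-1.5,9.6,1,0,0,0,2.5,-1.5,9.6,1,0,0,0,2.5,-1.5,9.6,1,0,0,0,2.5,-1.5,9.6,1,0,0,0,2.5,-1.5,9.6]'
python3 st.py
python3 -m creep '[1,0,0,0,2.5,-1.5,9.6,1,0,0,0,2.5,-1.5,9.6,1,0,0,0,2.5,-1.5,9.6,1,0,0,0,2.5,-1.5,9.6,1,0,0,0,2.5,-1.5,9.6]'
python3 st.py
```

```text
clock: 1.4
position: [369.5, -415.5, 265.8]
eef_rot: [[0.839, -0.534, -0.105], [-0.5, -0.833, 0.237], [-0.214, -0.146, -0.966]]
ft_force: [1.1, -0.1, -0.4]
width: 94.3
t 1.4 q [-1.021, 0.315, 1.307, 0.035, 1.78, 1.107] F [1.1, -0.1, -0.4] p [369.5, -415.5, 265.8] w 94.3
clock: 2.02
position: [369.8, -414.7, 262.8]
eef_rot: [[0.122, -0.993, 0.006], [-0.884, -0.106, 0.455], [-0.451, -0.061, -0.89]]
ft_force: [-0.3, 0.4, -0.4]
width: 93.8
t 2.02 q [-1.125, 0.412, 1.236, 0.216, 1.916, 1.925] F [-0.3, 0.4, -0.4] p [369.8, -414.7, 262.8] w 93.8
```

```bash
cat > go.py <<'E'
import sys,json
from kin import *
from cell import env
TH=float(sys.argv[4]) if len(sys.argv)>4 else 30
a=-.180;c=np.radians(TH);Rf=Ro.from_euler("z",a).as_matrix()
x=-Rf@[0,np.cos(c),np.sin(c)];z=-Rf@[0,-np.sin(c),np.cos(c)];Rt=np.c_[x,np.cross(z,x),z]
if __name__=="__main__":
    o=env.get_obs();R=np.array(o["eef_rot"]);t=np.array(list(map(float,sys.argv[1:4])))
    rv=Ro.from_matrix(R.T@Rt).as_rotvec(degrees=True); d=t-o["position"]
    print("tool shift mm",np.round(R.T@d,1),"turn",np.round(rv,1),"in target-frame",np.round(Rt.T@d,1))
E
python3 - <<'E'
from kin import *
import json
D=[json.loads(l) for l in open("log.jsonl")]
def fk2(q,L):
    p,R=fk(q,L[:6]); R1=Ro.from_euler("z",q[0]).as_matrix(); return p+R1@[0,L[6],0],R
def f(L):
    r=[]
    for o in D:
        p,R=fk2(o["q"],L); r+=list(p-o["position"])
    return r+list(1e-3*(np.array(L)-[336,513,267,300,0,0,87]))
s=least_squares(f,[336,513,267,300,0,0,87.]);print(np.round(s.x,1),np.round(s.fun[:-7],1))
for o in D: print(np.degrees(Ro.from_matrix(fk2(o["q"],s.x)[1].T@o["eef_rot"]).magnitude()))
E
python3 go.py 514 -245 234
```

```text
[455.  499.6 282.7 341.8   0.   94.1  86.2] [ 0. -0. -0.  0.  0. -0. -0.  0.  0. -0. -0.  0.]
2.3941450149973856e-14
1.8450021004343047e-14
2.083153589693503e-14
2.2718189344599903e-14
tool shift mm [-119.5 -159.3  103.7] turn [ 4.8 -2.6 16.1] in target-frame [-152.6 -111.5  121.3]
```

```bash
cat >> kin.py <<'E'
LL=np.array([455.,499.6,282.7,341.8,0,94.1,86.2])
_fk=fk
def fk(q,L=LL):
    p,R=_fk(q,L[:6]); return p+Ro.from_euler("z",q[0]).as_matrix()@[0,L[6],0],R
E
python3 - <<'E'
from kin import *
from go import Rt,Rf,z
q=[-1.125,.412,1.236,.216,1.916,1.925]
q,e=ik(np.array([514,-245,234.]),Rt,LL,q);print(np.round(q,2),e)
S=np.array([603.16,-31.73,0])+Rf@[1.8,-135.9,149.8]
c=np.radians(27);sy=Rf@[0,np.cos(c),np.sin(c)];ex=Rf[:,0]
for t in np.linspace(2.2,-1.8,6):
    P=S+60*(-np.sin(t)*ex+np.cos(t)*sy)+z*19; 
    q,e=ik(P,Rt,LL,q); print(round(t,2),np.round(P),np.round(q,2),round(e,3))
E
python3 -m creep '[1,0,0,0,2.4,-1.3,8,1,0,0,0,2.4,-1.3,8,1,-0.038,-0.028,0.030,0,0,0,1,-0.038,-0.028,0.030,0,0,0,1,-0.038,-0.028,0.030,0,0,0]'
python3 st.py;python3 go.py 514 -245 234
```

```text
[-0.84  0.35  1.4   0.41  1.72  2.47] 8.835820415419698e-15
2.2 [ 529. -179.  117.] [-0.75  0.41  1.57  0.44  1.47  2.46] 0.0
1.4 [ 526. -137.  138.] [-0.7   0.34  1.63  0.45  1.47  2.51] 0.0
0.6 [ 557. -107.  156.] [-0.63  0.34  1.58  0.47  1.48  2.59] 0.0
-0.2 [ 603. -107.  160.] [-0.58  0.41  1.47  0.48  1.49  2.64] 0.0
-1.0 [ 637. -137.  148.] [-0.59  0.51  1.35  0.48  1.51  2.64] 0.0
-1.8 [ 638. -179.  127.] [-0.64  0.57  1.31  0.46  1.52  2.59] 0.0
clock: 2.65
position: [479.2, -291.5, 238.2]
eef_rot: [[-0.176, -0.98, 0.097], [-0.846, 0.201, 0.494], [-0.503, 0.005, -0.864]]
ft_force: [-0.4, -0.4, -0.2]
width: 94.2
t 2.65 q [-0.936, 0.355, 1.383, 0.387, 1.764, 2.414] F [-0.4, -0.4, -0.2] p [479.2, -291.5, 238.2] w 94.2
tool shift mm [-43.4 -24.7  29.9] turn [-0.4  0.2 -1.2] in target-frame [-43.  -25.9  29.6]
```

All reachable with margin. I'll finish the hover, then look with the wrist camera.

```bash
python3 -m creep '[1,-0.022,-0.013,0.015,-0.2,0.1,-0.6,1,-0.022,-0.013,0.015,0,0,-0.5,1,0,0,0,0,0,0]'
python3 - <<'E'
from h import *
from cell import env,optics
import json
o=env.get_obs();c=optics.capture("wrist");cv2.imwrite("pics/w1.png",c["image"])
np.savez("w1.npz",K=c["K"],T=c["T_tool_cam"],p=o["position"],R=o["eef_rot"])
crop(c["image"],120,0,520,300,2,"pics/w1c.png",20)
E
```

```text
clock: 3.02
position: [516.8, -238.4, 232.1]
eef_rot: [[-0.153, -0.984, 0.088], [-0.85, 0.176, 0.496], [-0.504, 0.001, -0.864]]
ft_force: [-0.4, -0.3, -0.0]
width: 93.9
```

View pics/w1c.png

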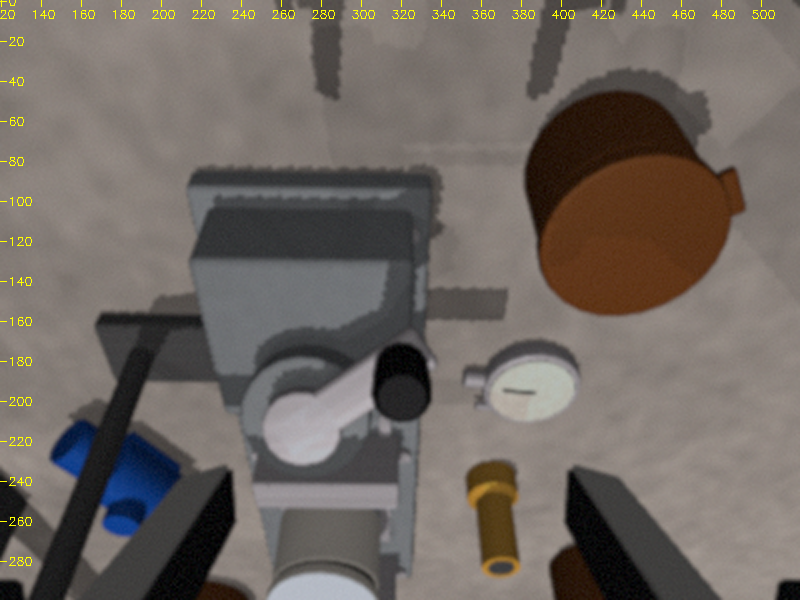

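```bash
cat >> h.py <<'E'
def wray(f,uv):
    d=np.load(f);R,p,T=d["R"],d["p"],d["T"]
    v=T[:3,:3]@np.linalg.inv(d["K"])@np.array([*uv,1.]);o=R@T[:3,3]+p; v=R@v; return o,v/np.linalg.norm(v)
E
python3 - <<'E'
from h import *
from go import Rf
n=Rf@[0,-np.sin(np.radians(27)),np.cos(np.radians(27))]
def off(r,v): return (r[0]-v,r[1])
k,e=tri([ray("top",(364.5,221.5)),ray("scene",(264,222.5)),off(wray("w1.npz",(320.9,197.8)),25*n)]);print("knob",k,e)
h,e=tri([ray("top",(354,204)),ray("scene",(283,232)),wray("w1.npz",(270.4,214))]);print("hub",h,e)
S=h+27*n;print("spindle",S,"d.n",(k-S)@n,"r",np.linalg.norm(k-S), "in sp", Rf.T@(k-S))
E
```

```text
knob [ 525.45231518 -186.22320726  130.55949977] [1.053930415784975, 0.8309468357076489, 0.47642462228641985]
hub [ 581.60306196 -153.80976533  124.49853006] [1.3780787680454196, 1.2217653777794535, 1.1121574168198975]
spindle [ 579.40856337 -165.86946896  148.55570621] d.n -2.558183201522434 r 60.410386757699115 in sp [-49.44059338 -29.68466115 -17.99620644]
```

```bash
python3 go.py 527 -177.8 116
```

```text
tool shift mm [  4.3   0.4 131.8] turn [0.1 0.2 0. ] in target-frame [  3.8   0.6 131.8]
```

```bash
python3 -m creep '[0.8,0.002,0,0.035,0,0,0,0.7,0.002,0,0.035,0,0,0,0.7,0,0,0.030,0,0,0,0.7,0,0,0.015,0,0,0]'; python3 go.py 527 -177.8 116
```

```text
clock: 3.58
position: [525.6, -191.8, 129.0]
eef_rot: [[-0.159, -0.983, 0.094], [-0.853, 0.185, 0.489], [-0.498, -0.002, -0.867]]
ft_force: [-0.6, 0.4, -0.1]
width: 66.0
tool shift mm [-5.7  1.2 18.3] turn [-0.3 -0.1 -0.2] in target-frame [-5.7  1.1 18.3]
```

```bash
python3 -m creep '[0.7,-0.006,0.001,0.010,-0.3,0,0,0.7,0,0,0.007,0,0,0,0.7,0,0,0,0,0,0]'; python3 go.py 527 -177.8 116
python3 - <<'E'
from h import *
from cell import env,optics
o=env.get_obs();c=optics.capture("wrist");np.savez("w2.npz",K=c["K"],T=c["T_tool_cam"],p=o["position"],R=o["eef_rot"])
crop(c["image"],180,100,460,310,2.8,"pics/w2c.png",20)
E
```

```text
clock: 3.95
position: [527.2, -179.4, 117.2]
eef_rot: [[-0.16, -0.983, 0.089], [-0.853, 0.184, 0.489], [-0.497, 0.002, -0.868]]
ft_force: [0.0, 0.7, -0.1]
width: 65.9
tool shift mm [-0.7  0.5  1.8] turn [-0.  -0.2 -0.3] in target-frame [-0.7  0.5  1.8]
```

View pics/w2c.png

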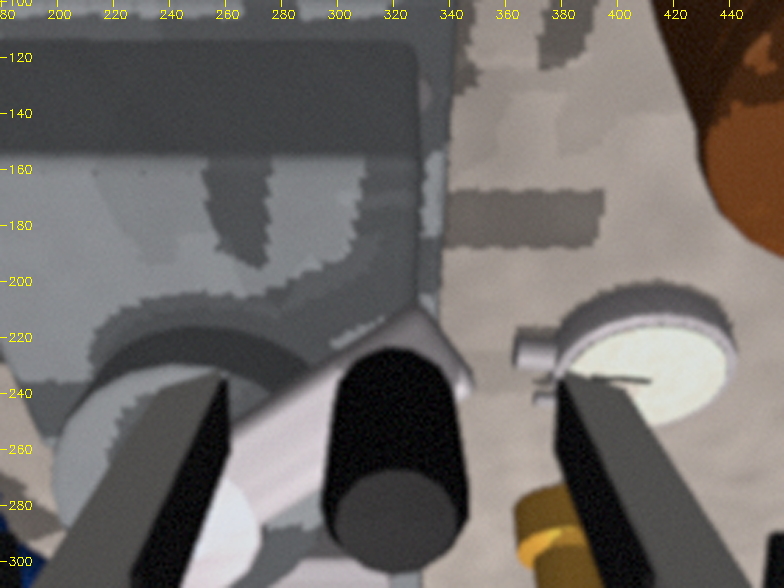

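The knob stands between the fingers, centred at about (322,275). Closing now.

```bash
python3 -m creep '[0,0,0,0.001,0,0,0,0,0,0,0,0,0,0,0,0,0,0,0,0,0,0,0,0,0,0,0,0,0,0,0,0,0,0,0]' 30; python3 st.py
cat > arc.py <<'E'
# next rows: rotate along circle by steps
import sys
from kin import *
from cell import env
import go
Rf=go.Rf;c=np.radians(27);n=Rf@[0,-np.sin(c),np.cos(c)];sy=Rf@[0,np.cos(c),np.sin(c)];ex=Rf[:,0]
S=np.array([579.4,-165.9,148.6])-1*n
o=env.get_obs();R=np.array(o["eef_rot"]);k=o["position"]-R[:,2]*17
d=k-S; a=np.arctan2(-d@ex,d@sy)
print("angle",round(a,3),"crank",round(3.6-a,3),"r",round(np.hypot(d@ex,d@sy),1),"off-plane",round(d@n,1),"rot err",np.round(Ro.from_matrix(R.T@go.Rt).as_rotvec(degrees=True),1),"F",np.round(R.T@o["ft_force"],1),"|F|",round(np.linalg.norm(o["ft_force"]),1),"w",round(float(o["width"]),1),"t",round(float(o["clock"]),2),"q6",round(float(o["q"][5]),2))
st=float(sys.argv[5]) if len(sys.argv)>5 else .3
p=k;H=0
for i in range(1,6):
    b=a-st*i; r=60 if i>1 else 60
    t=S+r*(-np.sin(b)*ex+np.cos(b)*sy); print(i,np.round(R.T@(t-p),1)); p=t
E
python3 arc.py 0 0 0 30 .2
```

```text
clock: 4.62
position: [526.8, -180.4, 118.2]
eef_rot: [[-0.16, -0.983, 0.089], [-0.854, 0.183, 0.487], [-0.495, 0.002, -0.869]]
ft_force: [-4.4, -0.4, 2.2]
width: 25.3
t 4.62 q [-0.753, 0.404, 1.577, 0.431, 1.47, 2.461] F [-4.4, -0.4, 2.2] p [526.8, -180.4, 118.2] w 25.3
angle 2.199 crank 1.401 r 60.8 off-plane 1.7 rot err [ 0.  -0.3 -0.2] F [-0.   4.3 -2.5] |F| 5.0 w 25.3 t 4.62 q6 2.46
1 [-10.7   5.5   2.2]
2 [-11.3   3.9   0.5]
3 [-11.9   1.6   0.6]
4 [-11.9  -0.8   0.6]
5 [-11.5  -3.2   0.5]
```

```bash
python3 -m creep '[0,-0.0107,0.0055,0.0005,0,0,0,0,-0.0113,0.0039,0.0005,0,0,0,0,-0.0119,0.0016,0.0006,0,0,0]'; python3 arc.py 0 0 0 30 .2
```

```text
clock: 5.0
position: [521.0, -154.0, 130.9]
eef_rot: [[-0.164, -0.982, 0.09], [-0.86, 0.188, 0.475], [-0.484, 0.0, -0.875]]
ft_force: [-1.5, -5.5, -2.0]
width: 25.6
angle 1.695 crank 1.905 r 60.2 off-plane 1.7 rot err [-0.2 -1.1 -0.4] F [ 5.9  0.4 -1. ] |F| 6.0 w 25.6 t 5.0 q6 2.5
1 [-11.9   0.2   2.1]
2 [-11.8  -2.    0.4]
3 [-11.2  -4.3   0.4]
4 [-10.1  -6.4   0.4]
5 [-8.6 -8.3  0.3]
```

```bash
python3 -m creep '[0,-0.0125,0.0002,0.0005,0,-1.1,-0.3,0,-0.0122,-0.002,0.0006,0,0,0,0,-0.0115,-0.0043,0.0006,0,-0.3,0,0,-0.0105,-0.0064,0.0005,0,-0.3,0]'; python3 arc.py 0 0 0 30 .2
```

```text
clock: 5.5
position: [538.5, -119.5, 149.9]
eef_rot: [[-0.161, -0.983, 0.091], [-0.853, 0.185, 0.488], [-0.497, 0.001, -0.868]]
ft_force: [-3.3, -5.6, -2.1]
width: 25.6
angle 0.962 crank 2.638 r 59.3 off-plane 1.7 rot err [-0.2 -0.2 -0.3] F [ 6.4  2.2 -1.2] |F| 6.8 w 25.6 t 5.5 q6 2.56
1 [-9.4 -7.2  2.2]
2 [-7.4 -9.4  0.4]
3 [ -5.4 -10.7   0.3]
4 [ -3.2 -11.6   0.2]
5 [ -0.8 -12.    0.1]
```

```bash
python3 -m creep '[0,-0.0096,-0.0074,0.0003,0,-0.3,-0.2,0,-0.0075,-0.0094,0.0004,0,-0.2,0,0,-0.0054,-0.0107,0.0003,0,-0.2,0,0,-0.0032,-0.0116,0.0002,0,0,0]'; python3 arc.py 0 0 0 30 .2
python3 - <<'E'
from h import *
from cell import optics
c=optics.capture("scene");crop(c["image"],200,60,400,260,3,"pics/s3.png",20)
E
```

```text
clock: 6.0
position: [576.3, -105.5, 160.5]
eef_rot: [[-0.159, -0.984, 0.082], [-0.852, 0.179, 0.493], [-0.5, 0.009, -0.866]]
ft_force: [-5.6, -2.9, 2.1]
width: 25.6
angle 0.236 crank 3.364 r 58.6 off-plane 1.9 rot err [ 0.5 -0.  -0.2] F [ 2.4  5.  -3.7] |F| 6.6 w 25.6 t 6.0 q6 2.62
1 [ -2.9 -11.6   1.9]
2 [  0.7 -12.   -0.1]
3 [  3.1 -11.6  -0.3]
4 [  5.3 -10.7  -0.4]
5 [ 7.3 -9.5 -0.5]
```

View pics/s3.png

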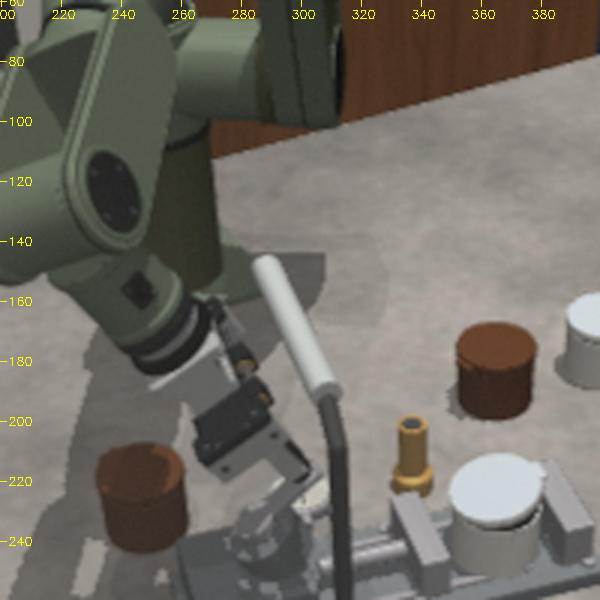

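The gripper at about (235,410) in the crop clears the lamp bar, and the jaw has advanced. Carrying on.

```bash
python3 -m creep '[0,-0.002,-0.0118,0,0.5,0,-0.2,0,0.0007,-0.0123,0,0,0,0,0,0.0031,-0.0118,-0.0003,0,0,0,0,0.0053,-0.0109,-0.0004,0,0,0]'; python3 arc.py 0 0 0 30 .2
```

```text
clock: 6.55
position: [616.9, -117.9, 158.2]
eef_rot: [[-0.155, -0.985, 0.078], [-0.852, 0.173, 0.495], [-0.501, 0.011, -0.866]]
ft_force: [-5.8, 0.5, 2.6]
width: 25.3
angle -0.505 crank 4.105 r 58.9 off-plane 2.1 rot err [ 0.7  0.  -0. ] F [-0.8  5.8 -2.5] |F| 6.4 w 25.3 t 6.55 q6 2.65
1 [  6.  -10.4   1.6]
2 [ 8.6 -8.3 -0.6]
3 [10.1 -6.4 -0.6]
4 [11.2 -4.3 -0.6]
5 [11.8 -2.  -0.7]
```

Run:
```python
from h import *
from cell import optics
c=optics.capture("top");t=cv2.convertScaleAbs(c["image"],alpha=1.5,beta=20);crop(t,245,145,385,240,5.5,"pics/t2.png")
```

View pics/t2.png

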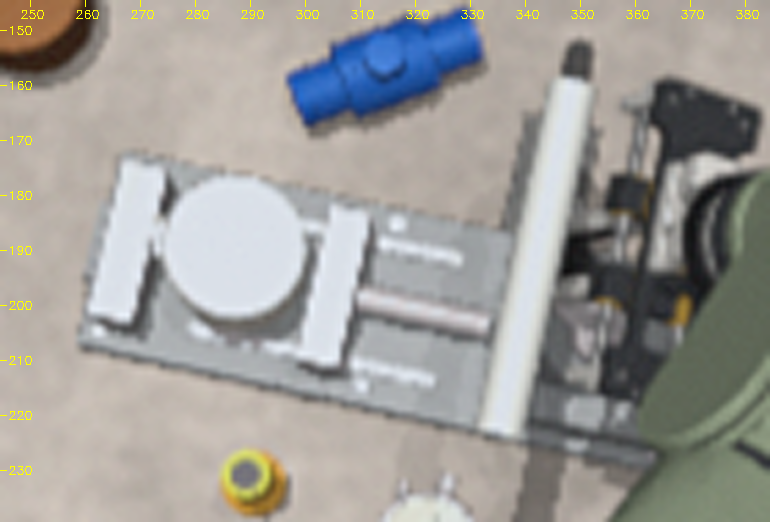

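```bash
python3 -m creep '[0,0.0065,-0.0104,-0.0003,0.7,0,0,0,0.0088,-0.0085,-0.0005,0,0,0,0,0.0103,-0.0066,-0.0006,0,0,0]'; python3 arc.py 0 0 0 30 .15
```

```text
clock: 6.98
position: [636.2, -141.7, 148.3]
eef_rot: [[-0.153, -0.985, 0.084], [-0.849, 0.174, 0.499], [-0.506, 0.005, -0.862]]
ft_force: [-2.4, 2.0, 3.4]
width: 25.6
angle -1.057 crank 4.657 r 59.4 off-plane 2.2 rot err [0.4 0.4 0.1] F [-3.1  2.8 -2.2] |F| 4.7 w 25.6 t 6.97 q6 2.63
1 [ 7.9 -4.4  1.7]
2 [ 8.6 -2.5 -0.5]
3 [ 8.9 -1.2 -0.5]
4 [ 9.   0.1 -0.5]
5 [ 8.9  1.5 -0.5]
```

```bash
python3 -m creep '[0,0.0083,-0.0042,-0.0003,0.4,0.4,0,0,0.0088,-0.0025,-0.0005,0,0,0,0,0.009,-0.0012,-0.0005,0,0,0]'; python3 arc.py 0 0 0 30 .1
```

```text
clock: 7.35
position: [640.4, -163.4, 137.8]
eef_rot: [[-0.15, -0.985, 0.09], [-0.85, 0.175, 0.497], [-0.505, -0.002, -0.863]]
ft_force: [-1.7, 5.2, 3.7]
width: 25.5
angle -1.47 crank 5.07 r 59.9 off-plane 2.3 rot err [0.  0.3 0.2] F [-6.   2.6 -0.8] |F| 6.6 w 25.5 t 7.35 q6 2.61
1 [ 6.1 -0.4  1.9]
2 [ 6.   0.3 -0.3]
3 [ 5.9  0.9 -0.3]
4 [ 5.8  1.5 -0.3]
5 [ 5.6  2.1 -0.3]
```

```bash
python3 -m creep '[0,0.0065,0,-0.0003,0,0.3,0,0,0.006,0.0004,-0.0003,0,0,0,0,0.006,0.001,-0.0003,0,0,0]'; python3 arc.py 0 0 0 30 .1
```

```text
clock: 7.72
position: [637.0, -179.3, 129.5]
eef_rot: [[-0.15, -0.985, 0.091], [-0.852, 0.175, 0.494], [-0.502, -0.004, -0.865]]
ft_force: [-0.4, 5.4, 5.0]
width: 25.5
angle -1.774 crank 5.374 r 60.3 off-plane 2.3 rot err [-0.1  0.2  0.3] F [-7.1  1.3 -1.7] |F| 7.4 w 25.5 t 7.72 q6 2.59
1 [5.8 1.9 2. ]
2 [ 5.6  2.1 -0.3]
3 [ 5.4  2.7 -0.3]
4 [ 5.1  3.2 -0.3]
5 [ 4.7  3.7 -0.3]
```

```bash
python3 -m creep '[0,0.005,0.0017,-0.0003,0,0,0]'; python3 arc.py 0 0 0 30 .1|head -1;python3 -m creep '[0,0.005,0.0019,-0.0003,0,0,0]'; python3 arc.py 0 0 0 30 .1 |head -1
```

```text
clock: 7.85
position: [634.9, -183.7, 127.1]
eef_rot: [[-0.149, -0.984, 0.092], [-0.852, 0.176, 0.494], [-0.502, -0.005, -0.865]]
ft_force: [1.0, 5.4, 3.6]
width: 25.5
angle -1.865 crank 5.465 r 60.4 off-plane 2.2 rot err [-0.1  0.2  0.3] F [-6.5 -0.1 -0.4] |F| 6.5 w 25.5 t 7.85 q6 2.58
clock: 7.98
position: [634.0, -185.5, 126.2]
eef_rot: [[-0.148, -0.984, 0.096], [-0.849, 0.176, 0.499], [-0.508, -0.008, -0.861]]
ft_force: [6.7, 14.4, 7.8]
width: 25.6
angle -1.902 crank 5.502 r 60.5 off-plane 2.3 rot err [-0.3  0.5  0.4] F [-17.2  -4.1   1.1] |F| 17.7 w 25.6 t 7.97 q6 2.57
```

```bash
python3 -m creep '[0,0.006,0.003,0,0,0,0,0,0.006,0.003,0,0,0,0]'; python3 arc.py 0 0 0 30 .1|head -1;python3 -m creep '[0,0.007,0.004,0,0,0,0,0,0.007,0.004,0,0,0,0]'; python3 arc.py 0 0 0 30 .1 |head -1
```

```text
clock: 8.22
position: [633.8, -186.2, 125.8]
eef_rot: [[-0.138, -0.984, 0.11], [-0.841, 0.175, 0.512], [-0.524, -0.022, -0.852]]
ft_force: [9.9, 15.1, 7.3]
width: 26.1
angle -1.922 crank 5.522 r 60.6 off-plane 2.3 rot err [-1.   1.6  0.8] F [-17.9  -7.2   2.6] |F| 19.5 w 26.1 t 8.22 q6 2.55
clock: 8.48
position: [633.6, -187.4, 125.2]
eef_rot: [[-0.126, -0.984, 0.128], [-0.832, 0.175, 0.526], [-0.54, -0.04, -0.841]]
ft_force: [12.3, 16.3, 8.8]
width: 25.7
angle -1.949 crank 5.549 r 61.0 off-plane 2.2 rot err [-1.8  2.7  1.4] F [-19.9  -9.6   2.7] |F| 22.2 w 25.7 t 8.47 q6 2.52
```

Run:
```python
from h import *
from cell import optics
c=optics.capture("top");t=cv2.convertScaleAbs(c["image"],alpha=1.5,beta=20);crop(t,245,145,385,240,5.5,"pics/t3.png")
c=optics.capture("scene");t=cv2.convertScaleAbs(c["image"],alpha=1.2,beta=10);crop(t,300,180,420,270,6.5,"pics/s4.png")
```

```text
(no output)
```

View pics/t3.png

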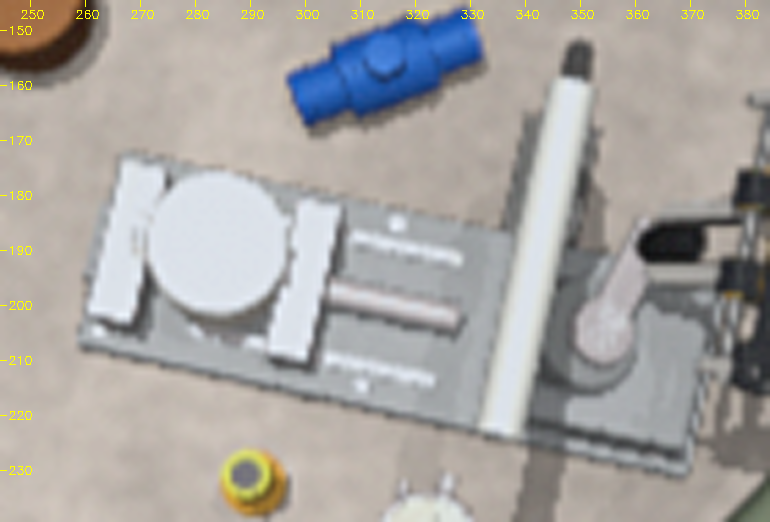

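View pics/s4.png

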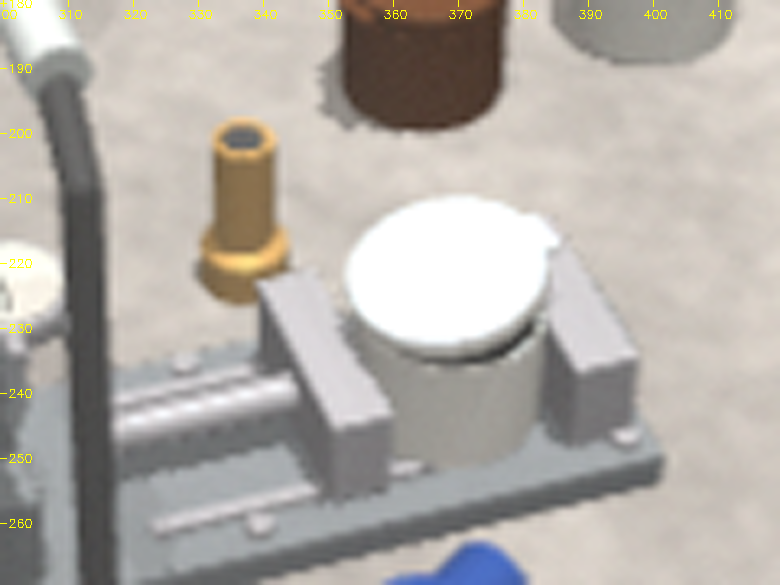

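Top view: the register at (284,188) is held between the moving jaw, face at about (297,195), and the fixed jaw at (270,190). The spindle pushes with about 20 N at the stop. Releasing and backing out along the tool axis.

```bash
python3 -m creep '[0,0,0,0,0,0,0,0.3,0,0,0,0,0,0,0.7,0,0,0,0,0,0,0.7,0,0,0,0,0,0,0.7,0,0,0,0,0,0]'; python3 arc.py 0 0 0 30 .1|head -1;python3 -m creep '[0.7,0.001,0,-0.02,1.8,-2,-1,0.7,0,0,-0.03,0,0,0,0.7,0,0,-0.04,0,0,0]'; python3 st.py
```

```text
clock: 9.2
position: [632.6, -191.3, 122.0]
eef_rot: [[-0.13, -0.983, 0.127], [-0.836, 0.177, 0.519], [-0.533, -0.039, -0.845]]
ft_force: [-0.1, 0.3, 0.7]
width: 55.1
angle -2.023 crank 5.623 r 62.7 off-plane 1.3 rot err [-1.8  2.3  1.2] F [-0.6  0.1 -0.5] |F| 0.8 w 55.1 t 9.2 q6 2.52
clock: 9.57
position: [615.9, -239.5, 192.9]
eef_rot: [[-0.11, -0.982, 0.156], [-0.817, 0.179, 0.548], [-0.566, -0.067, -0.822]]
ft_force: [1.2, -0.1, 0.2]
width: 66.0
t 9.57 q [-0.771, 0.538, 1.249, 0.527, 1.658, 2.494] F [1.2, -0.1, 0.2] p [615.9, -239.5, 192.9] w 66.0
```

```bash
python3 -m creep '[0.4,0,0,-0.05,0,0,0,0.2,-0.03,0,-0.05,0,0,0,0,-0.03,0,-0.05,0,0,0,0,-0.03,0,-0.05,0,0,0]' 30; python3 st.py
cat > tgt.py <<'E'
import sys
from kin import *
from cell import env
a=list(map(float,sys.argv[1:]))  # x y z yaw nrows
o=env.get_obs();R=np.array(o["eef_rot"]);yw=np.radians(a[3])
x=np.array([np.cos(yw),np.sin(yw),0]);z=np.array([0,0,-1.]);Rt=np.c_[x,np.cross(z,x),z]
rv=Ro.from_matrix(R.T@Rt).as_rotvec(degrees=True);N=int(a[4]) if len(a)>4 else 1
d=np.array(a[:3])-o["position"]
print("turn total",np.round(rv,1),"shift(cur tool)",np.round(R.T@d,1),"(target tool)",np.round(Rt.T@d,1))
q=np.array(o["q"])
for i in range(1,N+1):
    print(i,"row shift mm",np.round((R@Ro.from_rotvec(rv*(i-1)/N,degrees=True).as_matrix()).T@d/N,1),"turn",np.round(rv/N,2),end=" ")
    q,e=ik(o["position"]+d*i/N,R@Ro.from_rotvec(rv*i/N,degrees=True).as_matrix(),LL,q);print("q",np.round(q,2),round(e,3))
print(o["clock"])
E
python3 tgt.py 560 -200 450 0 11
```

```text
clock: 10.07
position: [591.8, -279.4, 409.4]
eef_rot: [[-0.12, -0.981, 0.153], [-0.814, 0.185, 0.55], [-0.568, -0.059, -0.821]]
ft_force: [-0.0, -0.6, -0.0]
width: 29.2
t 10.07 q [-0.835, 0.456, 0.931, 0.571, 2.038, 2.664] F [-0.0, -0.6, -0.0] p [591.8, -279.4, 409.4] w 29.2
turn total [-32.6  22.2 -96.2] shift(cur tool) [-83.9  43.6   5.5] (target tool) [-31.8 -79.4 -40.6]
1 row shift mm [-7.6  4.   0.5] turn [-2.96  2.02 -8.75] q [-0.8   0.46  0.9   0.52  2.07  2.52] 0.0
2 row shift mm [-8.2  2.7  0.4] turn [-2.96  2.02 -8.75] q [-0.77  0.46  0.88  0.47  2.09  2.38] 0.0
3 row shift mm [-8.5  1.4  0.2] turn [-2.96  2.02 -8.75] q [-0.74  0.45  0.87  0.41  2.11  2.24] 0.0
4 row shift mm [-8.6  0.1 -0.1] turn [-2.96  2.02 -8.75] q [-0.71  0.44  0.86  0.35  2.11  2.09] 0.0
5 row shift mm [-8.5 -1.2 -0.4] turn [-2.96  2.02 -8.75] q [-0.67  0.42  0.87  0.29  2.1   1.94] 0.0
6 row shift mm [-8.2 -2.4 -0.8] turn [-2.96  2.02 -8.75] q [-0.64  0.39  0.89  0.23  2.09  1.79] 0.0
7 row shift mm [-7.7 -3.6 -1.2] turn [-2.96  2.02 -8.75] q [-0.61  0.36  0.91  0.17  2.06  1.64] 0.0
8 row shift mm [-7.  -4.6 -1.7] turn [-2.96  2.02 -8.75] q [-0.58  0.32  0.94  0.12  2.02  1.5 ] 0.0
9 row shift mm [-6.2 -5.6 -2.2] turn [-2.96  2.02 -8.75] q [-0.54  0.28  0.98  0.07  1.98  1.36] 0.0
10 row shift mm [-5.2 -6.3 -2.7] turn [-2.96  2.02 -8.75] q [-0.52  0.23  1.03  0.03  1.93  1.22] 0.0
11 row shift mm [-4.1 -6.9 -3.2] turn [-2.96  2.02 -8.75] q [-0.49  0.19  1.08 -0.    1.88  1.08] 0.0
10.075
```

```bash
python3 -m creep '[0,-0.008,0.004,0,-3,2,-8.8,0,-0.008,0.003,0,-3,2,-8.8,0,-0.008,0.001,0,-3,2,-8.8,0,-0.008,0,0,-3,2,-8.8,0,-0.008,-0.001,0,-3,2,-8.8]'
python3 -m creep '[0,-0.008,-0.002,-0.001,-3,2,-8.8,0,-0.008,-0.004,-0.001,-3,2,-8.8,0,-0.007,-0.005,-0.002,-3,2,-8.8,0,-0.006,-0.006,-0.002,-3,2,-8.8,0,-0.005,-0.006,-0.003,-3,2,-8.8]'
python3 tgt.py 575 -80 450 0 3;  python3 tgt.py 500 50 450 0
```

```text
clock: 10.7
position: [576.4, -250.0, 434.0]
eef_rot: [[0.614, -0.788, -0.044], [-0.735, -0.59, 0.334], [-0.289, -0.173, -0.942]]
ft_force: [-0.2, -0.1, -0.5]
width: 0.2
clock: 11.32
position: [560.6, -214.8, 451.0]
eef_rot: [[0.995, -0.101, -0.019], [-0.1, -0.995, 0.025], [-0.021, -0.023, -1.0]]
ft_force: [-0.3, 0.7, 0.9]
width: 0.2
turn total [-1.4  1.2 -5.8] shift(cur tool) [   0.8 -135.5    4.1] (target tool) [  14.4 -134.8    1. ]
1 row shift mm [  0.3 -45.2   1.4] turn [-0.45  0.38 -1.92] q [-0.44  0.19  1.07  0.01  1.9   1.2 ] 0.0
2 row shift mm [  1.8 -45.1   1. ] turn [-0.45  0.38 -1.92] q [-0.37  0.17  1.1   0.01  1.89  1.24] 0.0
3 row shift mm [  3.3 -45.    0.7] turn [-0.45  0.38 -1.92] q [-0.29  0.15  1.11 -0.    1.87  1.28] 0.0
11.325
turn total [-1.4  1.2 -5.8] shift(cur tool) [ -86.8 -257.2    8.7] (target tool) [ -60.6 -264.8    1. ]
1 row shift mm [ -86.8 -257.2    8.7] turn [-1.36  1.15 -5.76] q [-0.07 -0.02  1.3   0.    1.86  1.5 ] 0.0
11.325
```

```bash
python3 -m creep '[0,0,-0.058,0,-1.4,1.2,-5.8,0,0,-0.06,0,0,0,0,0,0,-0.06,0,0,0,0,0,0,-0.06,0.0,0,0,0,0,0,-0.06,0.03,0,0,0]'
python3 -m creep '[0,0,0,0.05,0,0,0,0,0,0,0.05,0,0,0,0,0,0,0.0,0,0,0]'
python3 tgt.py 560 86 330 0
python3 - <<'E'
from h import *
from cell import env,optics
o=env.get_obs();c=optics.capture("wrist");np.savez("w3.npz",K=c["K"],T=c["T_tool_cam"],p=o["position"],R=o["eef_rot"])
cv2.imwrite("pics/w3.png",c["image"])
E
```

```text
clock: 11.95
position: [566.5, 81.6, 426.8]
eef_rot: [[1.0, -0.004, 0.01], [-0.004, -1.0, -0.004], [0.01, 0.004, -1.0]]
ft_force: [0.1, -0.5, 0.5]
width: 0.2
clock: 12.32
position: [565.6, 85.9, 322.4]
eef_rot: [[1.0, 0.004, 0.008], [0.004, -1.0, -0.003], [0.008, 0.003, -1.0]]
ft_force: [-0.2, -0.2, -0.3]
width: 0.6
turn total [ 0.2 -0.4  0.2] shift(cur tool) [-5.6 -0.1 -7.7] (target tool) [-5.6 -0.1 -7.6]
1 row shift mm [-5.6 -0.1 -7.7] turn [ 0.19 -0.44  0.21] q [-0.    0.12  1.39  0.    1.63  1.57] 0.0
12.325
```

View pics/w3.png

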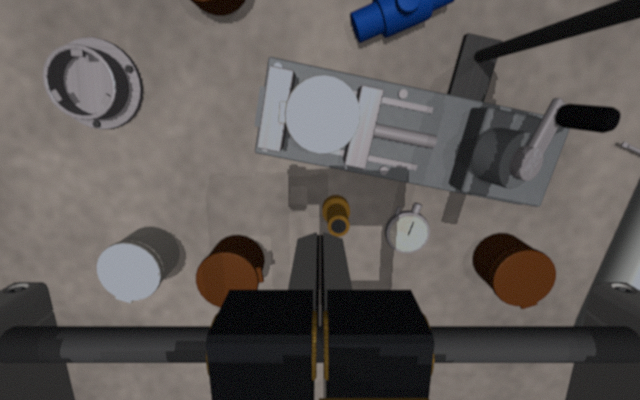

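Run:
```python
from h import *
from cell import optics
c=optics.capture("scene")["image"];t=optics.capture("top")["image"];w=cv2.imread("pics/w3.png")
cv2.imwrite("pics/scene5.png",c);cv2.imwrite("pics/top5.png",t)
def big(img,x0,y0,x1,y1,s):
    return cv2.resize(img[y0:y1,x0:x1],None,fx=s,fy=s,interpolation=cv2.INTER_CUBIC)
g=cv2.cvtColor(c,cv2.COLOR_BGR2GRAY); print(g[205:245,366]); print(g[222,345:395]);
gw=cv2.cvtColor(w,cv2.COLOR_BGR2GRAY);print(gw[115,270:375]);print(gw[65:165,322])
crop(c,335,195,405,265,8.5,"pics/s5.png");crop(w,245,45,405,205-40,4.8,"pics/w3c.png")
```

```text
[153 152 148 149 148 170 200 210 211 211 211 211 210 209 210 210 210 210
 209 210 209 211 209 210 208 209 209 186 135 110  66 125 122 113 116 115
 115 114 115 114]
[146 153 157 142 100  92  93 105 163 208 209 209 209 209 209 210 210 210
 210 210 210 210 208 209 210 210 210 210 211 210 211 210 210 210 211 210
 210 211 185 149 164 163 164 165 165 157 146 152 151 150]
[158 158 160 159 159 158 159 154 147 148 155 157 160 155 144 138 150 157
 160 158 157 159 161 159 157 160 160 158 158 157 157 160 159 159 158 160
 159 158 158 159 159 160 158 160 158 160 157 159 159 158 160 159 160 158
 160 158 160 159 156 161 159 158 159 160 157 159 159 160 159 159 160 159
 159 158 158 162 159 160 161 159 158 159 160 159 159 157 160 158 158 155
 154 159 159 155 154 155 157 155 158 161 156 155 155 152 153]
[129 122 111  99 105 111 111 113 111 116 136 151 159 160 159 158 158 157
 160 158 158 159 158 157 159 158 159 158 158 158 160 156 159 160 158 159
 158 159 158 160 160 159 159 159 160 162 160 158 160 159 160 158 158 159
 159 159 162 161 159 158 159 158 160 158 159 160 159 160 158 159 158 159
 161 160 158 159 158 160 159 160 159 161 158 157 160 160 160 152 130 116
 109 111 110 112 108 109 111 112 108 101]
```

View pics/s5.png

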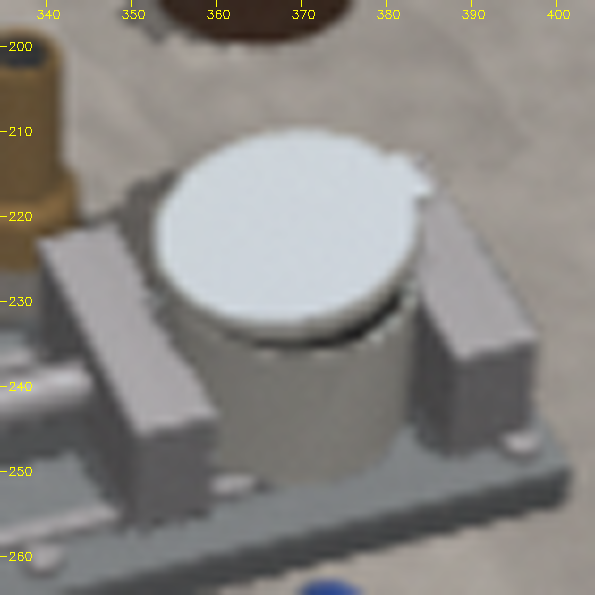

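View pics/w3c.png

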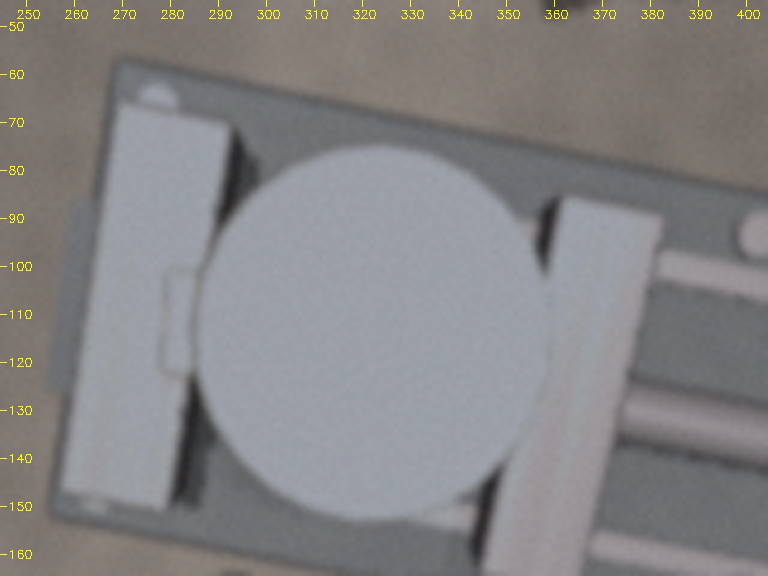

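Run:
```python
from h import *
c=cv2.imread("pics/scene5.png");g=cv2.GaussianBlur(cv2.cvtColor(c,cv2.COLOR_BGR2GRAY),(0,0),.6)
m=(g>185).astype(np.uint8);m[:,:345]=0;m[:,400:]=0;m[:200]=0;m[245:]=0
n,lab,st,cen=cv2.connectedComponentsWithStats(m);i=1+np.argmax(st[1:,4]);print(st[i])
cs=cv2.findContours((lab==i).astype(np.uint8),0,1)[0];C=max(cs,key=len).reshape(-1,2).astype(float)
# drop tab region
C=C[~((C[:,0]>378)&(C[:,1]<223))]
# expand half px: outer boundary
cc=C.mean(0);C=C+.3*(C-cc)/np.linalg.norm(C-cc,axis=1,keepdims=True)
w=cv2.imread("pics/w3.png")
# wrist extremes clicked: top(323,75) bottom(320,152.5), left(285.5,112) right(358.5,114)
W=np.load("w3.npz")
def pw(P):
    q=(W["R"].T@(P-W["p"]).T).T; Ti=np.linalg.inv(W["T"]);q=q@Ti[:3,:3].T+Ti[:3,3];u=q@W["K"].T;return u[:,:2]/u[:,2:]
Cw=np.array([[323,75],[320,152.5],[285.5,112],[298,85],[346,85],[297,141]],float)
def circ(p):
    x,y,th,ph=p; u=np.array([np.cos(ph),np.sin(ph),0]);v=np.array([-np.sin(ph),np.cos(ph),0])
    a=np.linspace(0,2*np.pi,721); ut=u*np.cos(th)+np.array([0,0,np.sin(th)])
    piv=np.array([x,y,95-12])-44*u   # pivot at cover's lower edge
    nrm=np.array([0,0,1])*np.cos(th)-u*np.sin(th)
    cen=piv+44*ut+12*nrm
    return cen+44*(np.cos(a)[:,None]*ut+np.sin(a)[:,None]*v),cen,ut
def f(p):
    P,_,_=circ(p);a=proj("scene",P);b=pw(P)
    D=lambda Q,a:np.array([np.sqrt(((a-q)**2).sum(1).min())*np.sign(np.linalg.norm(q-a.mean(0))-np.linalg.norm(a[((a-q)**2).sum(1).argmin()]-a.mean(0))) for q in Q])
    return np.r_[D(C,a)/len(C)**.5,D(Cw,b)/len(Cw)**.5/2]
for ph0 in (0,1.5,3,-1.5):
    s=least_squares(f,[628,86,.2,ph0]);P,cen,ut=circ(s.x);print(np.round(s.x,3),"cost",s.cost,"cen",np.round(cen,1),"high",np.round(cen+42*ut,1))
print(onz("top",(203,251),75))
```

```text
[354 211  31  21 515]
[6.36072e+02 8.53440e+01 1.90000e-01 9.67000e-01] cost 0.3300242307653592 cen [634.3  82.8 103.1] high [657.7 116.8 111.1]
[6.35928e+02 8.56800e+01 1.94000e-01 1.08300e+00] cost 0.3300282517550661 cen [634.5  82.9 103.3] high [653.8 119.3 111.4]
[6.32813e+02 8.39870e+01 9.30000e-02 2.78700e+00] cost 1.295941075301903 cen [634.   83.5  99. ] high [594.8  98.  102.9]
[ 6.3363e+02  8.2593e+01  8.7000e-02 -1.5390e+00] cost 1.2826633357035608 cen [633.6  83.8  98.8] high [634.9  42.  102.4]
[419.1568957 347.512606   75.       ]
```

The cover fit gives centre about (634,83,103), tilt about 0.19 rad, raised towards about +60° in world (+x,+y). That agrees with the gap seen in the scene at (383,228), and the lug points to +y. I'll press at about 33 mm from the centre in direction 1.15 rad: (646,114).

```bash
python3 -m creep '[0,0.04,-0.014,0.05,0,0,0,0,0.035,-0.014,0.05,0,0,0,0,0,0,0.05,0,0,0,0,0,0,0,0,0,0]'; python3 tgt.py 646 114 120 0; python3 st.py
```

```text
clock: 12.98
position: [662.7, 111.4, 198.7]
eef_rot: [[0.999, -0.001, 0.054], [-0.001, -1.0, -0.003], [0.054, 0.003, -0.999]]
ft_force: [-0.8, -0.3, -0.8]
width: 0.6
turn total [ 0.2 -3.1 -0.1] shift(cur tool) [-20.9  -2.8  77.6] (target tool) [-16.7  -2.6  78.7]
1 row shift mm [-20.9  -2.8  77.6] turn [ 0.17 -3.11 -0.07] q [ 0.04  0.45  1.41 -0.    1.29  1.61] 0.0
12.975
t 12.97 q [0.04, 0.377, 1.34, -0.005, 1.371, 1.613] F [-0.8, -0.3, -0.8] p [662.7, 111.4, 198.7] w 0.6
```

```bash
python3 -m creep '[0,-0.018,-0.003,0.02,0,-3.1,0,0,0,0,0.03,0,0,0,0,0,0,0.02,0,0,0,0,0,0,0,0,0,0]'; python3 tgt.py 646 114 120 0; python3 st.py
```

```text
clock: 13.48
position: [651.5, 114.1, 137.9]
eef_rot: [[1.0, -0.003, 0.014], [-0.003, -1.0, -0.002], [0.014, 0.002, -1.0]]
ft_force: [0.1, 0.6, 0.2]
width: 0.6
turn total [ 0.1 -0.8 -0.2] shift(cur tool) [-5.7  0.  17.8] (target tool) [-5.5  0.1 17.9]
1 row shift mm [-5.7  0.  17.8] turn [ 0.1  -0.78 -0.16] q [ 0.04  0.45  1.41 -0.    1.29  1.61] 0.0
13.475
t 13.47 q [0.044, 0.433, 1.39, -0.002, 1.305, 1.618] F [0.1, 0.6, 0.2] p [651.5, 114.1, 137.9] w 0.6
```

```bash
python3 -m creep '[0,-0.005,0,0.015,0,-0.8,0,0,0,0,0.005,0,0,0]'; python3 st.py;  python3 -m creep '[0,0,0,0.007,0,0,0]'|tail -2; python3 st.py
```

```text
clock: 13.72
position: [648.1, 114.2, 119.8]
eef_rot: [[1.0, -0.003, 0.003], [-0.003, -1.0, -0.001], [0.003, 0.001, -1.0]]
ft_force: [-0.5, 0.5, -0.1]
width: 0.1
t 13.72 q [0.044, 0.451, 1.404, -0.002, 1.283, 1.618] F [-0.5, 0.5, -0.1] p [648.1, 114.2, 119.8] w 0.1
ft_force: [-0.4, 0.0, 0.5]
width: 0.4
t 13.85 q [0.044, 0.458, 1.409, -0.002, 1.27, 1.618] F [-0.4, 0.0, 0.5] p [648.8, 114.2, 113.3] w 0.4
```

Run:
```python
from h import *
from cell import optics
c=optics.capture("scene")["image"];crop(c,325,175,415,260,7,"pics/s6.png")
```

```text
(no output)
```

View pics/s6.png

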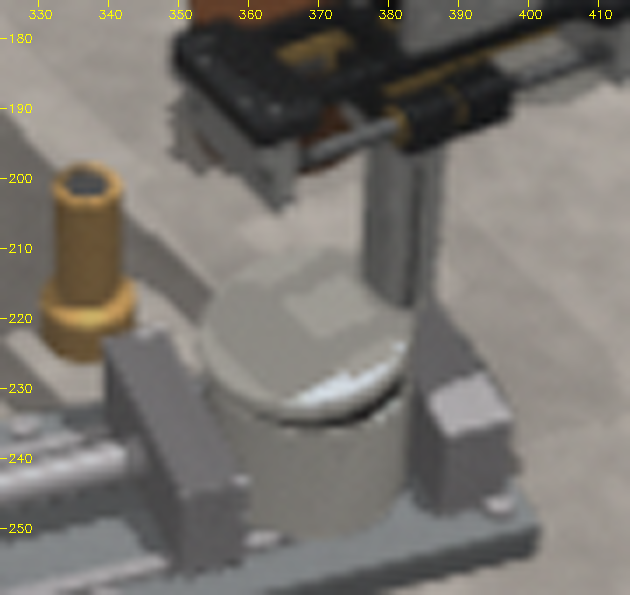

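The fingertips at about (384,218) are just above the cover's raised rim. I'll move in about 5 mm and press.

```bash
python3 -m creep '[0,-0.004,0.006,0.003,0,0,0]'|tail -2;  python3 st.py; python3 -m creep '[0,0,0,0.005,0,0,0]'|tail -2; python3 st.py;  python3 -m creep '[0,0,0,0.005,0,0,0]'|tail -2; python3 st.py
```

```text
ft_force: [0.8, 1.0, 2.7]
width: 0.5
t 14.03 q [0.035, 0.452, 1.427, -0.001, 1.259, 1.608] F [0.8, 1.0, 2.7] p [643.9, 108.3, 108.7] w 0.5
ft_force: [-2.0, 1.0, 2.6]
width: 0.1
t 14.15 q [0.035, 0.457, 1.431, -0.001, 1.251, 1.608] F [-2.0, 1.0, 2.6] p [643.9, 108.3, 104.4] w 0.1
ft_force: [-1.0, 2.4, 3.4]
width: 0.2
t 14.28 q [0.035, 0.461, 1.434, 0.0, 1.242, 1.608] F [-1.0, 2.4, 3.4] p [644.3, 108.8, 99.9] w 0.2
```

Contact at about 108.7 mm, and the cover moves down at about 3 N, as described.

```bash
python3 -m creep '[0,0,0,0.004,0,0,0]'|tail -2; python3 st.py;  python3 -m creep '[0,0,0,0.004,0,0,0]'|tail -2; python3 st.py;  python3 -m creep '[0,0,0,0.004,0,0,0]'|tail -2; python3 st.py
```

```text
ft_force: [0.4, 1.6, 3.9]
width: 0.1
t 14.4 q [0.035, 0.466, 1.436, 0.001, 1.235, 1.608] F [0.4, 1.6, 3.9] p [644.5, 109.3, 96.1] w 0.1
ft_force: [-8.8, 0.5, 23.7]
width: 0.6
t 14.53 q [0.035, 0.468, 1.436, 0.001, 1.232, 1.608] F [-8.8, 0.5, 23.7] p [644.8, 109.4, 94.7] w 0.6
ft_force: [-10.4, -0.1, 23.0]
width: 0.7
t 14.65 q [0.036, 0.468, 1.436, 0.0, 1.232, 1.608] F [-10.4, -0.1, 23.0] p [644.9, 109.4, 94.6] w 0.7
```

Seated: it stops hard at z=94.7 (expected 95) with 23 N. I'll hold briefly, then retreat straight up.

```bash
python3 -m creep '[0,0,0,0.003,0,0,0,0,0,0,0.003,0,0,0]'|tail -2; python3 -m creep '[0,0,0,-0.01,0,0,0,0,0,0,-0.03,0,0,0,0,-0.02,0,-0.05,0,0,0,0,-0.04,0,-0.05,0,0,0,0,-0.04,0,-0.05,0,0,0]'|tail -2
python3 -m creep '[0,-0.04,0,-0.05,0,0,0,0,-0.04,0,0,0,0,0,0,0,0,0,0,0,0]'|tail -2; python3 st.py
python3 - <<'E'
from h import *
from cell import env,optics
c=optics.capture("scene")["image"];t=optics.capture("top")["image"];crop(c,325,175,415,260,7,"pics/s7.png");cv2.imwrite("pics/top7.png",t);cv2.imwrite("pics/scene7.png",c)
o=env.get_obs();w=optics.capture("wrist");cv2.imwrite("pics/w7.png",w["image"])
E
```

```text
ft_force: [-5.7, 0.2, 13.4]
width: 0.6
ft_force: [0.6, 0.5, 1.1]
width: 0.2
ft_force: [-0.0, -0.2, 0.4]
width: 0.1
t 15.9 q [0.049, -0.085, 1.587, -0.009, 1.636, 1.623] F [-0.0, -0.2, 0.4] p [462.8, 106.1, 334.4] w 0.1
```

View pics/s7.png

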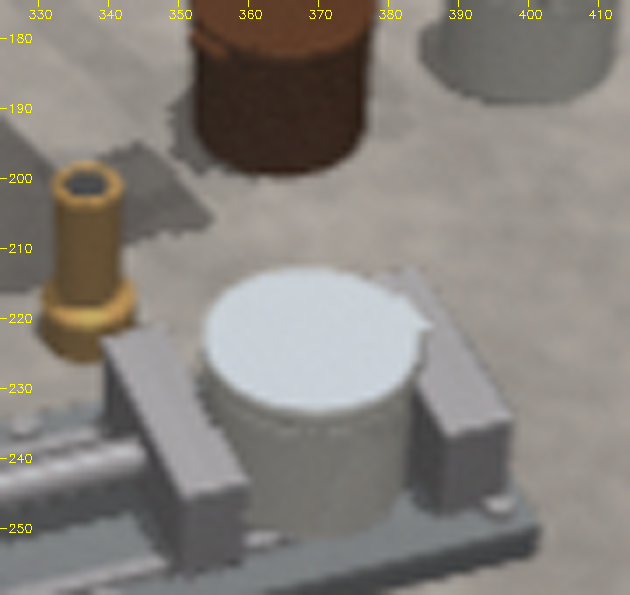

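View pics/scene7.png

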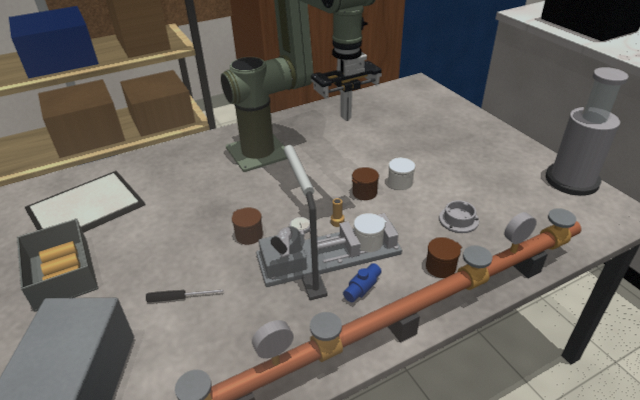

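View pics/w7.png

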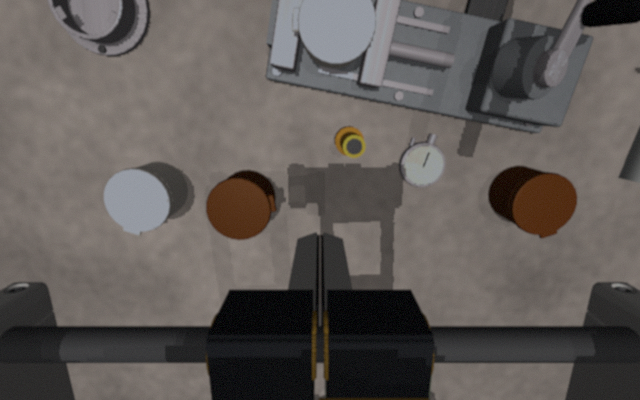

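The cover now sits flush all round: rim centre (369,222), no gap. I'll do a numeric check of tilt and jaw position before handing in.

Run:
```python
from h import *
c=cv2.imread("pics/scene7.png");g=cv2.GaussianBlur(cv2.cvtColor(c,cv2.COLOR_BGR2GRAY),(0,0),.6)
m=(g>185).astype(np.uint8);m[:,:345]=0;m[:,400:]=0;m[:200]=0;m[245:]=0
n,lab,st,cen=cv2.connectedComponentsWithStats(m);i=1+np.argmax(st[1:,4])
C=max(cv2.findContours((lab==i).astype(np.uint8),0,1)[0],key=len).reshape(-1,2).astype(float)
C=C[~((C[:,0]>378)&(C[:,1]<226))];cc=C.mean(0);C=C+.3*(C-cc)/np.linalg.norm(C-cc,axis=1,keepdims=True)
def circ(p):
    x,y,th,ph=p[0],p[1],p[2],1.1;u=np.array([np.cos(ph),np.sin(ph),0]);v=np.array([-u[1],u[0],0]);ut=u*np.cos(th)+np.array([0,0,np.sin(th)])
    a=np.linspace(0,2*np.pi,721);cen=np.array([x,y,83])-44*u+44*ut+12*(np.array([0,0,np.cos(th)])-u*np.sin(th));return cen+44*(np.cos(a)[:,None]*ut+np.sin(a)[:,None]*v)
def f(p):
    a=proj("scene",circ(p));o=a.mean(0)
    return [np.linalg.norm(q-o)-np.linalg.norm(a[((a-q)**2).sum(1).argmin()]-o) for q in C]
s=least_squares(f,[632,84,.05]);print("tilt fit",np.round(s.x,3),"rms",np.sqrt(np.mean(np.square(s.fun))))
# bystanders/top compare
a=cv2.imread("pics/top0.png");b=cv2.imread("pics/top7.png");t=cv2.convertScaleAbs(b,alpha=1.5,beta=20);crop(t,245,145,385,240,5.5,"pics/t7.png")
```

```text
tilt fit [ 6.3157e+02  8.6598e+01 -5.1000e-02] rms 0.7256786414901037
```

View pics/t7.png

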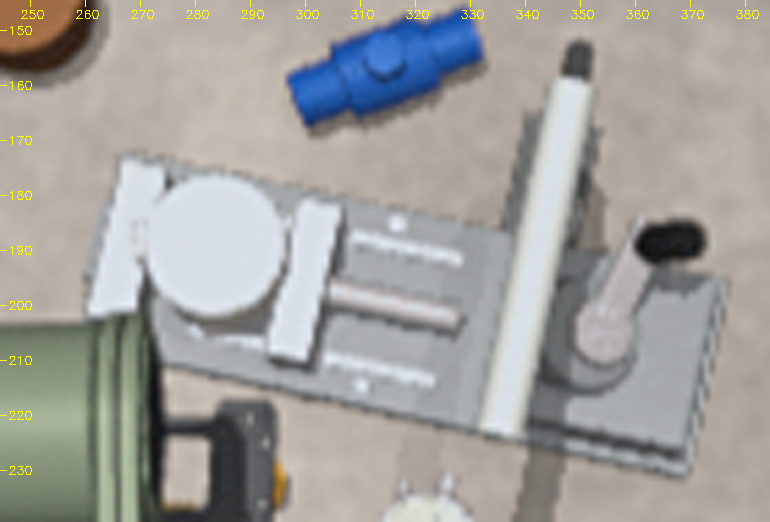

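The jaw and crank are exactly where they were at the clamped stop: jaw at (297–310,183–210) and knob at (366,188) in both pictures. The contour fit gives −0.05 rad, which is at its noise (0.7 px rms), with no residual opening. The hard stop at z=94.7 against 95 is the better evidence. Handing in.

```bash
python3 -c "
from cell import env
print(env.close_job()); print(env.get_obs()['clock'])"
```

```text
the job is handed in; nothing more can be done
None
the job is handed in; nothing more can be done
```

I clamped the white register and pressed its cover level, then let go of everything and handed the job in at about 16 s of the 67 s allowed. No verdict is reported.

- **Clamping:** I gripped the knob along the leaning spindle, passed clear under the lamp, and cranked clockwise from about 1.4 to about 5.5 rad. It stopped hard with about 20 N at the knob. I could not read the jaw forces directly. In the picture the register sits between both jaws, and the jaw and crank were in the same place after I let go.
- **Cover:** I pressed near the raised rim with the closed fingers. The cover moved down at about 3–4 N and stopped hard with about 23 N, at 94.7 mm against the 95 mm expected. The last scene picture shows no gap under the rim.
- **Other things on the counter:** In the last pictures all the bystanders look unmoved, checked by eye only. The hand was well clear with about 0 N on the wrist.

**Check that disagreed:** a tilt fit to the cover's outline gave −0.05 rad, outside the 0.035 rad tolerance. The cover should not be able to tilt below level, and the fit's outline error was 0.7 pixel. I treated it as measurement noise and relied on the hard stop and the closed gap.

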